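# Move the can from the stand into the corner stop

## Task

Lift the rectangular can by its handle off the slatted stand and set it down gently on the bench at the two-sided steel corner stop, upright all the way. Then push it home so that it stands square in the corner, one long side flush against the longer angle and one end flush against the shorter angle. Leave the oil can, rivet tin and spanner where they are.

Things in the scene. Friction and masses are not known exactly. Their poses are not given: they have to be found in the camera images.
- can_mid (a point): centre of the loose rectangular grey metal can, 70 (x) x 100 (y) x 80 (z) mm, 0.45 to 0.9 kg, with a flat top and an 8 mm high filler cap at one corner. Site x across the can, y along its long side, z up. This point is 40 mm above its underside. The can starts standing on the stand; either long side may end against the stop.
- can_grip (a point): centre of the can's handle grip: a flat wooden bar 14 mm wide (can x), 56 mm long (can y), 16 mm high, fixed rigidly over the middle of the can, 125 mm above the can's underside; 37 mm clear between grip and can top. Its bail bar runs on past both ends of the grip and goes down to the top at can y = +-41 mm. Axes as for the can.
- can_foot (a point): centre of the can's underside, axes as for the can. The can drags hard on the bench when pressed down or pushed high up (friction coefficient 0.5 to 0.7); it slides easily when held by the handle with most of its weight carried
- stand_top (a point): centre of the top of the fixed dark slatted stand, 100 (x) x 130 (y) mm, top 50 mm above the bench; z up
- corner_seat (a point): point on the bench where the centre of the can's underside is when fully home in the fixed stop of two bare steel angles, 30 mm high, flat feet outside. Inner faces: longer angle at point x = +35 mm, running y -73 to +59 mm; shorter at y = +50 mm, running x -46 to +34 mm. Bare bench inside; -x and -y sides open. x points into the longer angle; when home, can y is parallel to point y, either way round
- oil_can_mid (a point): bystander, alone at the left of the work: copper-coloured pump oil can with a long thin spout, 61 mm across, 181 mm high; point on its axis 40 mm above the bench
- rivet_tin_mid (a point): bystander: small open round tin of rivets, 64 mm across, 49 mm high; its centre
- spanner_mid (a point): bystander: flat open-ended spanner, 40 x 216 x 8 mm, lying flat; its centre, long along its y axis
There are look-alikes about, which are no part of the job. What is shaped like the part that bears can_mid but blue is not meant.

How it is judged (in metres and radians):
On the way:
1. the can is lifted clear of the stand: its underside at least 15 mm above the stand's top, held by the fingers and no longer touching the stand (height (world z) of can_foot above 0.065 m and contact force between can and the fingers above 0.5 N and contact force between can and stand below 0.1 N), for 0.2 s.
At the end, for the whole second after the job is handed in: The can stands upright and at rest on the bench, within 5 mm of both inner faces of the corner stop, square to them within 0.05 rad, its long side against the longer angle, and is released (x of can_foot in the frame of corner_seat between -0.005 and 0.003 m and y of can_foot in the frame of corner_seat between -0.005 and 0.003 m and height (world z) of can_foot below 0.004 m and height (world z) of can_mid above 0.03 m and angle between can_foot's own z axis and vertical below 0.05 rad and angle between the y axis of can_foot and the y axis of corner_seat, either way round below 0.05 rad and linear speed of can below 0.02 m/s); the robot touches nothing.
It fails at once if the can is tipped by more than 0.5 rad (angle between can_foot's own z axis and vertical above 0.5 rad).
It fails at once if the can is dropped: let go with its underside more than 20 mm above the bench once off the stand (height (world z) of can_foot between 0.02 and 0.042 m and contact force between can and the fingers below 0.05 N and contact force between can and the arm below 0.05 N and contact force between can and stand below 0.05 N and contact force between can and corner below 0.05 N).
It fails at once if the oil can is moved by more than 30 mm (distance of oil_can_mid from where it was at the start of the episode above 0.03 m).
It fails at once if the rivet tin is moved by more than 30 mm (distance of rivet_tin_mid from where it was at the start of the episode above 0.03 m).
It fails at once if the spanner is moved by more than 30 mm (distance of spanner_mid from where it was at the start of the episode above 0.03 m).
It also fails if it takes over 48 s, if anything falls off the work surface, if the arm or the gripper's body presses on something with over 40 N, if the wrist force passes 120 N, or if a joint passes its speed limit or range.

## Robot

A 6-joint arm with a two-finger parallel gripper is mounted at the origin on a cart in front of the work surface, level with it; the furniture and walls round the work are solid. World frame = base frame: x ahead of the robot, y to its left, z up, the work surface at z = 0. Lengths are in mm, angles in degrees, forces in N, time in s.
With the tool pointing down it reaches from about 350 to 850 mm from the base axis. Payload 8.1 kg.
Tool frame: the origin (TCP) lies at the very end of the fingers, on their centre line; the grasp point (between the pads) lies 19 mm behind it; z points along the fingers, y is the line along which they close (so a half turn about z gives the same grasp; the last joint's range is limited). The gripper opens to 85 mm and grips with 20 to 120 N. Pads are 22 mm wide; open, the fingers measure 114 mm over their backs; the gripper's body (76 mm by 85 mm) begins 54 mm behind the grasp point. The pads swing forward as they close: fully open they stand 13 mm farther back than shut.
Start: joints at [68.274, 7.471, 85.268, -0, 87.261, -4.893], TCP at [173.733, 574.301, 231.292] pointing down, gripper open.
Joint ranges: [-169.43, 169.43], [-51.17, 129.36], [1.28, 143.12], [-76.62, 256.62], [0, 156.53], [-152.29, 152.29]. Speed limits (degrees/s): [136.94, 136.94, 159.86, 180, 180, 180].

## Interface

Orientations are given as [roll, pitch, yaw] about the fixed x, y, z axes, in that order (R = Rz(yaw) Ry(pitch) Rx(roll)).
In Python, from bench import r gives the robot as it stands.
- The arm moves only by the shell command python3 -m jog 'ROWS' [FORCE]. ROWS is JSON, a list of rows, each a list of 7 numbers: the turn, a rotation vector about the tool's x, y, z in degrees, then the shift along the tool's x, y, z in mm, then the closure, from -1 (fully open) to 1 (shut), so that 0 is half open. A call has 1 to 5 rows; each row shifts and turns the commanded pose from where the row before left it, along the tool's axes as they then stand; what a row does not reach is not made up. A row lasts 1/10 s, in which the tool goes at most 50 mm and 8.59 degrees, less where a joint would pass 70% of its speed; a pose out of reach is approached as far as the arm can. A call is refused whole if a number of a shift passes 50 or a number of a turn 8.59, either way. A call with a gripper value outside its range is refused whole. The fingers move at their own pace and stop on an object; FORCE is the grip in N (left out, the last holds). Time passes only in rows, so rows that do not move let the fingers close. It gives the time, the measured TCP pose, the force, the opening and the grip force at its end, in the units of the state.
- r.sense(): the state, without advancing time (a new reading comes with each control period).
- r.snapshot(name): name is "side" or "top"; returns a dict with "pixels" (400x640x3 uint8, red, green, blue), "fx", "fy", "cx", "cy" (pixels), "world_to_cam" (4x4, takes a point from world to camera coordinates). Camera axes: x right, y up, looking along -z (the intrinsics and any distortion apply to the point x, -y, -z); pixel columns grow to the right and rows downward; lengths in mm; the calibration is good to about 2 mm. A picture is of the moment at which its call begins. There is no depth.
- r.hand_in(): hands the job in; it is judged then, once.
The state is a dict: "time": time; "joint_pos": joint angles; "qd": joint speeds; "joint_efforts": joint torques, N m; "tool_pos": TCP position; "tcp_rot": TCP orientation; "ft_force": force on the tool from outside, world axes, zero at the start; "wrist_torque": the same for the moment, N m; "finger_gap": finger opening in mm; "grip_force": force on a finger pad.
Only numpy, scipy, OpenCV 4.12 (cv2) and the standard library are available. Lean on these libraries where they do the work, as an engineer would, in place of code of your own. Each camera call takes 0.05 s, during which the arm holds its last target. There are 200 camera calls.

## Working session

There is one attempt and no reset: what is moved stays moved. The work goes in short steps, Python scripts to look and compute and a shell command to move; the robot and the scene stay as the last step left them, time stands still between calls to the robot, and variables do not carry over. Pictures are saved under pics/ and viewed, at most 10 in all, crops included, and the job is handed in when it is done.

```bash
ls; mkdir -p pics
python3 - <<'E'
from bench import r
import cv2
s=r.sense(); print(s)
for n in("side","top"):
    d=r.snapshot(n); print(n,d["fx"],d["fy"],d["cx"],d["cy"],d["world_to_cam"],[k for k in d])
    cv2.imwrite(f"pics/{n}0.png",d["pixels"][:,:,::-1])
E
```

```text
pics
{'time': 0.0, 'joint_pos': array([ 6.82738264e+01,  7.51424622e+00,  8.53311227e+01,  2.48589826e-04,
        8.72600690e+01, -4.89466612e+00]), 'qd': array([ 0.03670561,  0.0487612 ,  0.08125049, -0.02357684, -0.04074107,
        0.09552092]), 'joint_efforts': array([-1.06146524e-04, -5.69419134e+01, -5.00545549e+01, -3.45280148e-05,
        1.49911753e-02,  1.04843596e-05]), 'tool_pos': array([173.52282452, 573.78311942, 230.2357359 ]), 'tcp_rot': array([-1.79894968e+02, -9.24377617e-03,  1.63168472e+02]), 'ft_force': array([ 0.4900723 , -0.19967578, -0.06454343]), 'wrist_torque': array([ 0.02095413, -0.0375067 ,  0.00392167]), 'grip_force': 0.0, 'finger_gap': 85.32119062479488}
side 396.4238079898054 396.4238079898054 321.07012873969495 206.13377410204814 [[ 9.98258016e-01  5.54776460e-02  2.00789738e-02 -5.14776890e+02]
 [-4.01622644e-02  3.89672080e-01  9.20077531e-01 -1.17082777e+02]
 [ 4.32195200e-02 -9.19281187e-01  3.91221385e-01 -1.25736636e+03]
 [ 0.00000000e+00  0.00000000e+00  0.00000000e+00  1.00000000e+00]] ['pixels', 'fx', 'fy', 'cx', 'cy', 'world_to_cam']
top 387.873293872852 387.873293872852 322.48993446942274 202.26044319741354 [[-2.92322560e-02 -9.99320047e-01  2.24703909e-02  6.80677172e+00]
 [ 9.81652922e-01 -2.44633963e-02  1.89100723e-01 -5.44798806e+02]
 [-1.88422442e-01  2.75859656e-02  9.81700564e-01 -1.34466295e+03]
 [ 0.00000000e+00  0.00000000e+00  0.00000000e+00  1.00000000e+00]] ['pixels', 'fx', 'fy', 'cx', 'cy', 'world_to_cam']
```

View pics/side0.png

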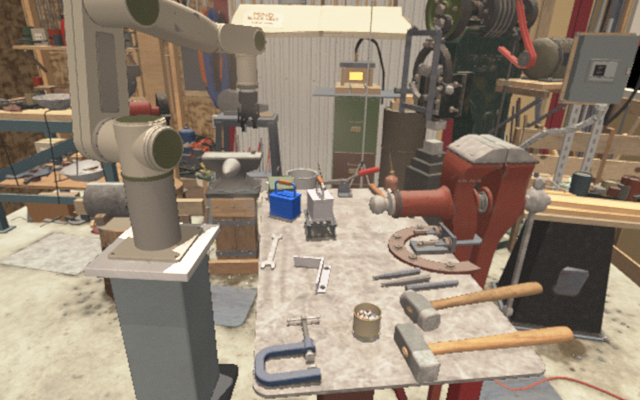

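View pics/top0.png

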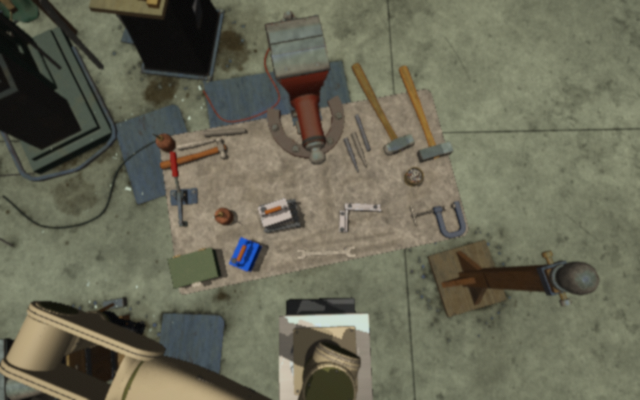

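The side view shows a grey can on the dark stand at (320,207), a blue look-alike at (285,204), the corner stop at (313,270), the spanner at (271,250) and the rivet tin at (367,321). In the top view the grey can is at (277,214), the blue can at (245,254), the green box at (193,267), the corner stop at (358,215) and the oil can at (224,215). Candidates for the can are grey at top (277,214), blue at top (245,254) and the green box at top (193,267). I choose the grey one on the stand and check it in a crop.

Run:
```python
import cv2,numpy as np
t=cv2.imread("pics/top0.png")[185:245,240:390]; s=cv2.imread("pics/side0.png")[170:300,255:355]
t=cv2.resize(t,None,fx=5.2,fy=5.2,interpolation=cv2.INTER_CUBIC)
cv2.imwrite("pics/crop_t.png",t)
s=cv2.resize(s,None,fx=4.6,fy=4.6,interpolation=cv2.INTER_CUBIC); cv2.imwrite("pics/crop_s.png",s)
```

```text
(no output)
```

View pics/crop_t.png

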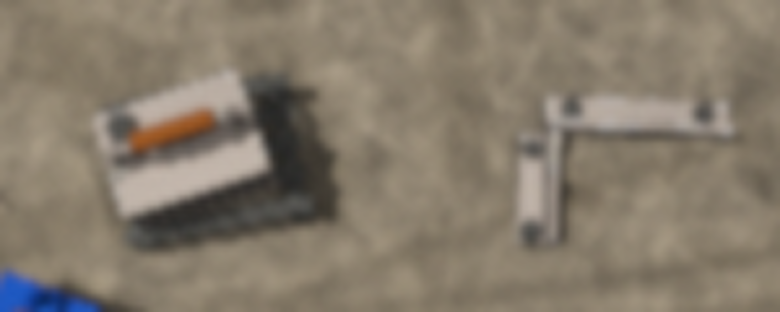

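View pics/crop_s.png

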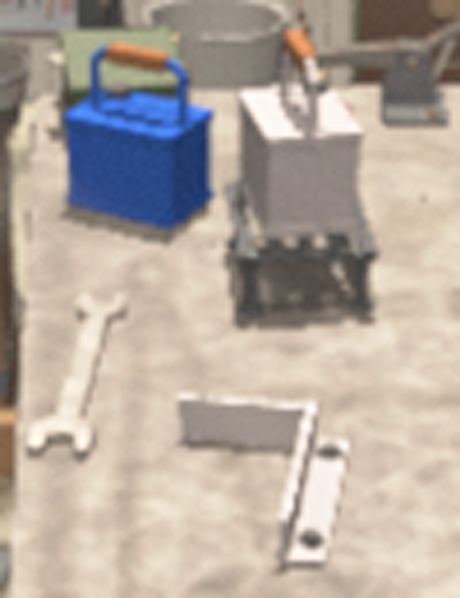

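The crops confirm it: the grey can with orange grip on the dark stand is the one (grip in top crop from (130,143) to (214,118)). The stop opens toward the bottom right there, with inner corner near (560,133).

```bash
cat > h.py <<'E'
import cv2,numpy as np
from bench import r
def ray(d,u,v,z):
    M=np.array(d["world_to_cam"]);R=M[:3,:3];c=-R.T@M[:3,3]
    k=R.T@np.array([(u-d["cx"])/d["fx"],-(v-d["cy"])/d["fy"],-1.])
    return c+k*(z-c[2])/k[2]
def fromcrop(x,y,s,ox,oy): return ((x+.5)/s-.5+ox,(y+.5)/s-.5+oy)
def proj(d,p):
    M=np.array(d["world_to_cam"]);q=M[:3,:3]@np.array(p)+M[:3,3]
    return d["cx"]-d["fx"]*q[0]/q[2], d["cy"]+d["fy"]*q[1]/q[2]
E
python3 - <<'E'
from h import *
np.set_printoptions(precision=1,suppress=True)
t=r.snapshot("top");s=r.snapshot("side")
T=lambda x,y,z:ray(t,*fromcrop(x,y,5.2,240,185),z)[:2]
S=lambda x,y,z:ray(s,*fromcrop(x,y,4.6,255,170),z)[:2]
print("top corners",[T(*p,130) for p in((98,115),(240,70),(270,170),(125,217))])
print("grip T",T(130,143,180),T(214,118,180))
# orange mask
for n,d,b in(("t",t,(185,245,255,310)),("s",s,(165,220,305,340))):
    im=d["pixels"][b[0]:b[1],b[2]:b[3]].astype(int)
    m=((im[...,0]-im[...,2]>60)&(im[...,0]>110)).astype(np.uint8)
    nn,l,st,c=cv2.connectedComponentsWithStats(m); i=1+np.argmax(st[1:,4])
    ys,xs=np.where(l==i);u=xs.mean()+b[2];v=ys.mean()+b[0]
    rr=cv2.minAreaRect(np.c_[xs+b[2],ys+b[0]].astype(np.float32))
    print(n,len(xs),u,v,rr,ray(d,u,v,178 if n=="t" else 177)[:2])
print("stop T: long top inner ends z30",T(560,131,30),T(735,131,30)," foot z~3 outer",T(545,96,3),T(728,99,3))
print("short T: ",T(563,135,30),T(563,243,30),T(520,135,3),T(520,243,3))
print("short S top z30",S(180,397,30),S(302,405,30),"bottom z0",S(182,443,0),S(295,450,0))
print("long S top z30",S(305,407,30),S(285,520,30),"foot",S(330,437,3),S(350,440,3),S(292,565,0),S(325,563,3))
print("can S top",S(238,92,130),S(274,138,130),S(361,134,130),S(322,88,130))
E
```

```text
top corners [array([519.9, 210.9]), array([547.4, 118.5]), array([480.9,  99.9]), array([452.8, 193.4])]
grip T [492.5 184. ] [507.  131.7]
t 59 272.3220338983051 209.52542372881356 ((272.4561767578125, 209.37953186035156), (3.759173631668091, 15.80561637878418), 70.01689910888672) [500.6 159.2]
s 31 319.6774193548387 178.90322580645162 ((319.5000305175781, 179.00001525878906), (6.708203315734863, 4.472135543823242), 63.43495178222656) [498.2 166.5]
stop T: long top inner ends z30 [518.8 -98.3] [ 515.6 -221.5]  foot z~3 outer [549.1 -91. ] [ 543.6 -222.7]
short T:  [ 515.9 -100.3] [439.8 -97.1] [521.2 -72. ] [443.7 -69.1]
short S top z30 [441.4 -92.7] [518.1 -95.6] bottom z0 [443.1 -98.1] [ 514.5 -100.1]
long S top z30 [520.1 -97.9] [ 515.8 -222.1] foot [535.9 -87.6] [548.6 -90.1] [ 520.2 -221.9] [ 538.9 -222.6]
can S top [452.3 185.3] [485.4  97.4] [545.9 111.3] [514.1 200.6]
```

Grip is at about (500,157), yaw about 16.5°. Seat is at about (481.7,-147.7), yaw about -2°. I swing over to the can first.

```bash
python3 -m jog '[[0,0,4.7,-46,-6,-10,-0.4],[0,0,4.7,-46,-6,-10,-0.4],[0,0,4.7,-46,-6,-10,-0.4],[0,0,4.7,-46,-6,-5,-0.4],[0,0,4.7,-46,-6,-5,-0.4]]' 60; python3 -m jog '[[0,0,4.7,-46,-6,0,-0.4],[0,0,4.7,-46,-6,0,-0.4],[0,0,4.7,-46,-6,0,-0.4],[0,0,4.7,-46,-6,0,-0.4],[0,0,4.7,-46,-6,0,-0.4]]'; python3 -m jog '[[0,0,4.7,-36,-6,0,-0.4],[0,0,4.7,-36,-6,0,-0.4],[0,0,0,0,0,0,-0.4],[0,0,0,0,0,0,-0.4]]'
```

```text
time: 0.7
tool_pos: [366.9, 445.4, 271.5]
tcp_rot: [180.0, 0.0, 139.5]
ft_force: [1.0, 0.8, -0.3]
finger_gap: 59.8
grip_force: 0.0
time: 1.2
tool_pos: [491.1, 251.2, 271.0]
tcp_rot: [-180.0, -0.0, 116.0]
ft_force: [0.9, 0.5, -0.0]
finger_gap: 59.8
grip_force: 0.0
time: 1.6
tool_pos: [508.6, 181.8, 271.2]
tcp_rot: [-180.0, -0.0, 106.7]
ft_force: [-0.6, 0.3, -0.4]
finger_gap: 59.9
grip_force: 0.0
```

```bash
python3 -m jog '[[0,0,0,-21,-15,20,-0.4],[0,0,0,0,0,40,-0.4],[0,0,0,0,0,10,-0.4],[0,0,0,0,0,0,-0.4],[0,0,0,0,0,0,-0.4]]'
python3 - <<'E'
from h import *
out=[]
for n,b in(("side",(110,250,270,370)),("top",(170,250,230,340))):
    d=r.snapshot(n); c=d["pixels"][b[0]:b[1],b[2]:b[3],::-1]
    g=r.sense()["tool_pos"]; print(n,proj(d,g),proj(d,[500,157,175]))
    out.append(cv2.resize(c,None,fx=560/c.shape[0]*(1 if n=="side" else .65),fy=560/c.shape[0]*(1 if n=="side" else .65),interpolation=cv2.INTER_CUBIC))
W=np.zeros((560,800,3),np.uint8); a,b=out
W[:, :a.shape[1]]=a
print(a.shape,b.shape); w=min(800-a.shape[1],b.shape[1]); W[:b.shape[0],a.shape[1]:a.shape[1]+w]=b[:,:w]
cv2.imwrite("pics/g1.png",W)
E
```

```text
time: 2.1
tool_pos: [500.5, 159.0, 202.6]
tcp_rot: [179.9, -0.0, 106.9]
ft_force: [-0.3, -0.4, 0.1]
finger_gap: 59.7
grip_force: 0.0
side (np.float64(320.5496106513061), np.float64(172.12435323186156)) (np.float64(320.03523800973363), np.float64(180.4348727819239))
top (np.float64(271.61967048977255), np.float64(207.96109000362583)) (np.float64(273.1066689663597), np.float64(209.85374712632048))
(560, 400, 3) (364, 500, 3)
```

View pics/g1.png

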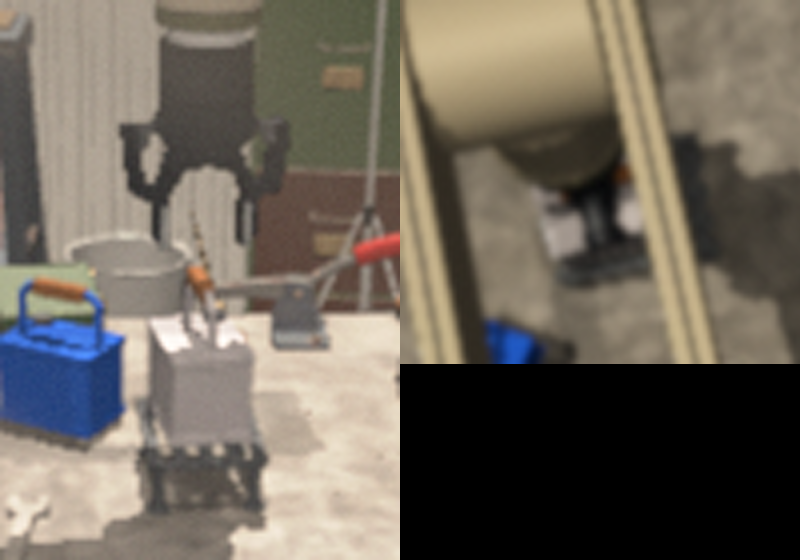

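The fingers straddle the orange grip, with finger midpoint and grip both at crop x of about 201. I descend and close.

```bash
python3 -m jog '[[0,0,0,0,0,23,-0.4],[0,0,0,0,0,23,-0.4],[0,0,0,0,0,0,-0.4]]' 80; python3 -m jog '[[0,0,0,0,0,0,1],[0,0,0,0,0,0,1],[0,0,0,0,0,0,1],[0,0,0,0,0,0,1],[0,0,0,0,0,0,1]]' 80;python3 -m jog '[[0,0,0,0,0,0,1],[0,0,0,0,0,0,1]]' 80
```

```text
time: 2.5
tool_pos: [498.9, 157.9, 153.4]
tcp_rot: [-179.8, -0.0, 106.8]
ft_force: [-1.8, -0.8, -1.3]
finger_gap: 60.2
grip_force: 0.0
time: 3.0
tool_pos: [500.9, 158.0, 157.1]
tcp_rot: [179.9, 0.0, 106.8]
ft_force: [-3.5, 0.3, 7.1]
finger_gap: 12.5
grip_force: 79.7
time: 3.2
tool_pos: [500.9, 158.0, 157.1]
tcp_rot: [179.9, 0.0, 106.8]
ft_force: [-3.7, -0.2, 7.4]
finger_gap: 12.5
grip_force: 79.7
```

```bash
python3 -m jog '[[0,0,0,0,0,-5,1],[0,0,0,0,0,-10,1],[0,0,0,0,0,-12,1],[0,0,0,0,0,-13,1],[0,0,0,0,0,0,1]]';python3 -m jog '[[0,0,0,0,0,0,1],[0,0,0,0,0,0,1],[0,0,0,0,0,0,1]]'
python3 - <<'E'
from h import *
b=(110,280,260,380);d=r.snapshot("side"); cv2.imwrite("pics/l1.png",cv2.resize(d["pixels"][b[0]:b[1],b[2]:b[3],::-1],None,fx=3.5,fy=3.5,interpolation=cv2.INTER_CUBIC))
E
```

```text
time: 3.7
tool_pos: [501.8, 158.3, 198.5]
tcp_rot: [179.7, 0.0, 106.8]
ft_force: [1.0, 0.1, -5.7]
finger_gap: 12.7
grip_force: 78.3
time: 4.0
tool_pos: [499.7, 157.8, 194.5]
tcp_rot: [-179.9, -0.0, 106.8]
ft_force: [-0.4, 0.1, -5.9]
finger_gap: 12.5
grip_force: 78.2
```

View pics/l1.png

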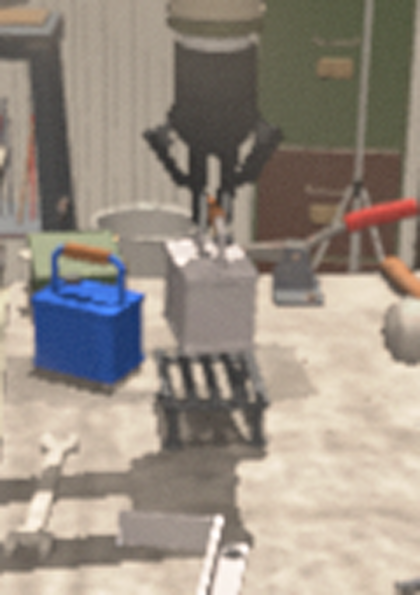

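The can is clear of the slats and level. I carry it over towards the open side of the stop.

```bash
python3 -m jog '[[0,0,2,-8,0,0,1],[0,0,4,-18,0,0,1],[0,0,4,-26,0,0,1],[0,0,4,-30,0,0,1],[0,0,4,-32,0,0,1]]' 110; python3 -m jog '[[0,0,0.8,-32,0,0,1],[0,0,0,-32,0,0,1],[0,0,0,-32,0,0,1],[0,0,0,-32,-10,0,1],[0,0,0,-28,-10,0,1]]'; python3 -m jog '[[0,0,0,-25,-10,0,1],[0,0,0,-18,-5,0,1],[0,0,0,-10,0,0,1],[0,0,0,0,0,0,1],[0,0,0,0,0,0,1]]'
```

```text
time: 4.55
tool_pos: [517.2, 44.2, 195.1]
tcp_rot: [-180.0, 0.0, 88.5]
ft_force: [0.2, -0.7, -5.5]
finger_gap: 12.1
grip_force: 110.9
time: 5.05
tool_pos: [491.3, -111.8, 195.1]
tcp_rot: [-180.0, 0.0, 87.8]
ft_force: [0.2, 0.9, -5.6]
finger_gap: 12.0
grip_force: 110.8
time: 5.55
tool_pos: [475.3, -161.7, 195.2]
tcp_rot: [-180.0, -0.0, 87.9]
ft_force: [0.7, 0.4, -6.4]
finger_gap: 12.0
grip_force: 110.9
```

```bash
python3 -m jog '[[0,0,0,-5,-10,8,1],[0,0,0,0,0,20,1],[0,0,0,0,0,25,1],[0,0,0,0,0,20,1],[0,0,0,0,0,6,1]]'; python3 -m jog '[[0,0,0,0,0,0,1],[0,0,0,0,0,0,1]]'
python3 - <<'E'
from h import *
o=[]
for n,b,f in(("side",(200,320,270,370),4.6),("top",(170,250,310,400),4.4)):
    d=r.snapshot(n); o.append(cv2.resize(d["pixels"][b[0]:b[1],b[2]:b[3],::-1],None,fx=f,fy=f,interpolation=cv2.INTER_CUBIC))
h=max(i.shape[0] for i in o); o=[cv2.copyMakeBorder(i,0,h-i.shape[0],0,0,0) for i in o]
w=np.hstack(o)[:,:800];print(w.shape);cv2.imwrite("pics/p1.png",w)
E
```

```text
time: 6.05
tool_pos: [463.6, -164.8, 113.6]
tcp_rot: [-179.8, -0.1, 88.0]
ft_force: [-0.9, 0.5, -6.9]
finger_gap: 11.9
grip_force: 110.7
time: 6.25
tool_pos: [465.8, -166.6, 117.4]
tcp_rot: [179.9, 0.0, 88.0]
ft_force: [0.5, -0.3, -5.5]
finger_gap: 11.9
grip_force: 110.8
(552, 800, 3)
```

View pics/p1.png

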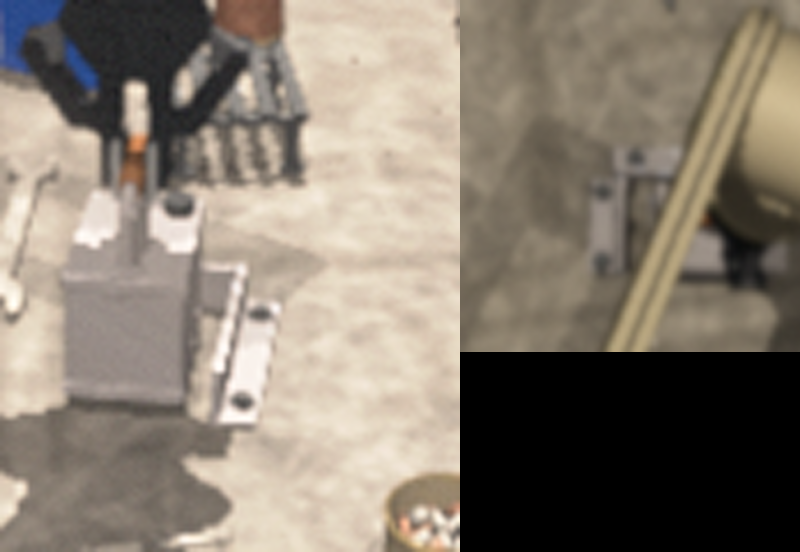

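The can is upright and square in the open side of the stop. There is a gap to the longer angle at crop x 187–215. I lower until it touches.

```bash
python3 -m jog '[[0,0,0,0,0,4,1],[0,0,0,0,0,3,1],[0,0,0,0,0,1,1],[0,0,0,0,0,0,1],[0,0,0,0,0,0,1]]'; python3 -m jog '[[0,0,0,0,0,1,1],[0,0,0,0,0,0,1],[0,0,0,0,0,0,1]]';python3 -m jog '[[0,0,0,0,0,1,1],[0,0,0,0,0,0,1],[0,0,0,0,0,0,1]]'
```

```text
time: 6.85
tool_pos: [464.8, -166.7, 108.3]
tcp_rot: [-180.0, -0.0, 88.0]
ft_force: [-0.7, 0.4, -6.5]
finger_gap: 11.8
grip_force: 110.8
time: 7.15
tool_pos: [464.9, -166.7, 107.3]
tcp_rot: [180.0, 0.0, 88.0]
ft_force: [0.3, 0.3, -6.2]
finger_gap: 12.0
grip_force: 111.0
time: 7.45
tool_pos: [465.3, -166.8, 107.4]
tcp_rot: [179.9, 0.0, 88.0]
ft_force: [-4.3, 2.3, 6.0]
finger_gap: 12.1
grip_force: 112.5
```

```bash
python3 -m jog '[[0,0,0,0,0,-0.8,1],[0,0,0,0,3,0,1],[0,0,0,0,4,0,1],[0,0,0,0,4,0,1],[0,0,0,0,0,0,1]]'; python3 -m jog '[[0,0,0,0,2,0,1],[0,0,0,0,0,0,1],[0,0,0,0,0,0,1]]'; python3 -m jog '[[0,0,0,0,2,0,1],[0,0,0,0,0,0,1],[0,0,0,0,0,0,1]]'
```

```text
time: 7.95
tool_pos: [476.5, -167.5, 108.0]
tcp_rot: [179.9, 0.0, 88.0]
ft_force: [-1.6, 0.1, -5.9]
finger_gap: 11.6
grip_force: 111.7
time: 8.25
tool_pos: [477.9, -167.5, 107.5]
tcp_rot: [-180.0, 0.0, 88.0]
ft_force: [-6.7, 0.5, 6.2]
finger_gap: 11.9
grip_force: 113.4
time: 8.55
tool_pos: [479.4, -167.5, 107.9]
tcp_rot: [-179.9, 0.0, 88.0]
ft_force: [-8.1, 1.6, 11.3]
finger_gap: 11.8
grip_force: 114.3
```

```bash
python3 -m jog '[[0,0,0,0,0,-0.8,1],[0,0,0,0,0,0,1],[0,0,0,0,0,0,1]]'; python3 -m jog '[[0,0,0,0,1.5,0,1],[0,0,0,0,0,0,1],[0,0,0,0,0,0,1]]'; python3 -m jog '[[0,0,0,0,1.5,0,1],[0,0,0,0,0,0,1],[0,0,0,0,0,0,1]]'
```

```text
time: 8.85
tool_pos: [479.9, -167.2, 107.4]
tcp_rot: [-180.0, -0.0, 88.0]
ft_force: [-0.4, 0.2, -4.0]
finger_gap: 11.9
grip_force: 111.9
time: 9.15
tool_pos: [481.2, -167.2, 107.5]
tcp_rot: [-180.0, -0.0, 88.0]
ft_force: [-1.7, 0.4, -4.0]
finger_gap: 11.5
grip_force: 112.1
time: 9.45
tool_pos: [482.4, -167.2, 107.8]
tcp_rot: [-179.9, -0.0, 88.0]
ft_force: [-5.0, 1.1, -0.1]
finger_gap: 12.1
grip_force: 112.4
```

```bash
python3 -m jog '[[0,0,0,0,1.5,-0.3,1],[0,0,0,0,0,0,1],[0,0,0,0,0,0,1]]'; python3 -m jog '[[0,0,0,0,1.5,0,1],[0,0,0,0,0,0,1],[0,0,0,0,0,0,1]]'
```

```text
time: 9.75
tool_pos: [483.4, -167.2, 108.0]
tcp_rot: [-179.9, -0.0, 88.0]
ft_force: [-7.6, 1.2, 0.6]
finger_gap: 11.8
grip_force: 112.7
time: 10.05
tool_pos: [484.5, -167.2, 108.3]
tcp_rot: [-179.8, -0.0, 88.0]
ft_force: [-9.9, 1.8, 5.5]
finger_gap: 12.1
grip_force: 113.6
```

```bash
python3 -m jog '[[0,0,0,0,0,-1,1],[0,0,0,0,0,0,1],[0,0,0,0,0,0,1]]'
python3 - <<'E'
from h import *
print(r.sense()["wrist_torque"])
b=(215,315,275,355);d=r.snapshot("side"); cv2.imwrite("pics/p2.png",cv2.resize(d["pixels"][b[0]:b[1],b[2]:b[3],::-1],None,fx=6,fy=6,interpolation=cv2.INTER_CUBIC))
E
```

```text
time: 10.35
tool_pos: [484.1, -167.1, 108.2]
tcp_rot: [-179.8, -0.1, 87.9]
ft_force: [-7.5, 1.6, -2.3]
finger_gap: 11.9
grip_force: 112.5
[ 0.12701846  1.95622945 -0.3309873 ]
```

View pics/p2.png

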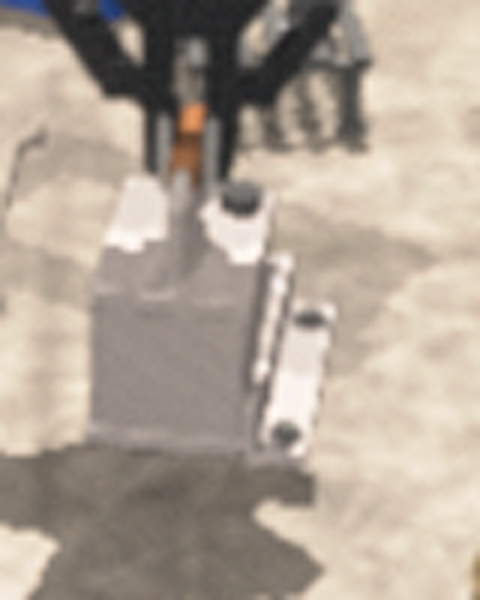

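The can's long side is now against the longer angle (crop x of about 258). I ease the side load and slide it towards the shorter angle.

```bash
python3 -m jog '[[0,0,0,0,-1.5,0,1],[0,0,0,3,0,0,1],[0,0,0,4,0,0,1],[0,0,0,4,0,0,1],[0,0,0,0,0,0,1]]'; python3 -m jog '[[0,0,0,2,0,0,1],[0,0,0,0,0,0,1],[0,0,0,0,0,0,1]]'; python3 -m jog '[[0,0,0,2,0,0,1],[0,0,0,0,0,0,1],[0,0,0,0,0,0,1]]'
```

```text
time: 10.9
tool_pos: [483.7, -156.3, 108.4]
tcp_rot: [-179.9, 0.0, 88.0]
ft_force: [-5.5, -1.2, -5.1]
finger_gap: 12.2
grip_force: 111.7
time: 11.2
tool_pos: [483.9, -154.7, 108.5]
tcp_rot: [-179.9, 0.0, 88.0]
ft_force: [-5.8, -1.5, -4.8]
finger_gap: 12.1
grip_force: 111.5
time: 11.5
tool_pos: [484.0, -152.7, 108.5]
tcp_rot: [-179.9, 0.0, 88.0]
ft_force: [-5.0, -2.3, -5.3]
finger_gap: 11.7
grip_force: 111.6
```

```bash
python3 -m jog '[[0,0,0,2,0,0,1],[0,0,0,0,0,0,1],[0,0,0,0,0,0,1]]'; python3 -m jog '[[0,0,0,2,0,0,1],[0,0,0,0,0,0,1],[0,0,0,0,0,0,1]]'; python3 -m jog '[[0,0,0,1.5,0,0,1],[0,0,0,0,0,0,1],[0,0,0,0,0,0,1]]'
```

```text
time: 11.8
tool_pos: [484.1, -150.7, 108.5]
tcp_rot: [-179.9, 0.0, 88.0]
ft_force: [-4.9, -1.7, -5.4]
finger_gap: 12.0
grip_force: 111.6
time: 12.1
tool_pos: [484.2, -148.6, 108.6]
tcp_rot: [-179.9, 0.0, 88.0]
ft_force: [-4.5, -2.0, -5.6]
finger_gap: 11.9
grip_force: 111.6
time: 12.4
tool_pos: [484.3, -147.2, 108.6]
tcp_rot: [-179.9, 0.0, 88.0]
ft_force: [-5.3, -2.5, -6.8]
finger_gap: 12.3
grip_force: 111.6
```

```bash
python3 -m jog '[[0,0,0,1.5,0,0,1],[0,0,0,0,0,0,1],[0,0,0,0,0,0,1]]'; python3 -m jog '[[0,0,0,1.5,0,0,1],[0,0,0,0,0,0,1],[0,0,0,0,0,0,1]]'; python3 -m jog '[[0,0,0,1.5,0,0,1],[0,0,0,0,0,0,1],[0,0,0,0,0,0,1]]'
```

```text
time: 12.7
tool_pos: [484.4, -145.6, 108.6]
tcp_rot: [-179.9, 0.0, 88.0]
ft_force: [-4.1, -1.6, -6.4]
finger_gap: 11.9
grip_force: 111.6
time: 13.0
tool_pos: [484.5, -144.8, 108.7]
tcp_rot: [-179.9, 0.1, 87.9]
ft_force: [-5.8, -4.6, -6.4]
finger_gap: 12.0
grip_force: 111.5
time: 13.3
tool_pos: [484.7, -143.9, 109.0]
tcp_rot: [-179.9, 0.1, 87.9]
ft_force: [-6.0, -7.4, -4.7]
finger_gap: 11.9
grip_force: 111.7
```

Contact with both faces. I lower the last millimetre so the can sits flat while still pressed in.

```bash
python3 -m jog '[[0,0,0,0,0,0.7,1],[0,0,0,0,0,0,1],[0,0,0,0,0,0,1]]'; python3 -m jog '[[0,0,0,0,0,0.8,1],[0,0,0,0,0,0,1],[0,0,0,0,0,0,1]]';  python3 -m jog '[[0,0,0,0,0,0.8,1],[0,0,0,0,0,0,1],[0,0,0,0,0,0,1]]'
```

```text
time: 13.6
tool_pos: [484.9, -143.9, 109.0]
tcp_rot: [-180.0, 0.1, 87.9]
ft_force: [-8.6, -5.7, -0.9]
finger_gap: 12.0
grip_force: 112.5
time: 13.9
tool_pos: [485.1, -144.2, 108.8]
tcp_rot: [-180.0, 0.2, 87.9]
ft_force: [-10.1, -7.1, 3.8]
finger_gap: 11.8
grip_force: 113.2
time: 14.2
tool_pos: [485.4, -144.5, 108.7]
tcp_rot: [180.0, 0.2, 87.9]
ft_force: [-10.9, -6.1, 9.1]
finger_gap: 12.2
grip_force: 113.9
```

```bash
python3 -m jog '[[0,0,0,0,0,0,1],[0,0,0,0,0,0,1],[0,0,0,0,0,0,1]]' 20; python3 -m jog '[[0,0,0,0,0,0,-0.3],[0,0,0,0,0,0,-0.3],[0,0,0,0,0,0,-0.3],[0,0,0,0,0,0,-0.3]]'; python3 -m jog '[[0,0,0,0,0,-20,-0.3],[0,0,0,0,0,-50,-0.3],[0,0,0,0,0,-50,-0.3],[0,0,0,0,0,-50,-0.3],[0,0,0,0,-50,-50,-0.3]]';python3 -m jog '[[0,0,0,0,-50,0,-0.3],[0,0,0,0,-50,0,-0.3],[0,0,0,50,-50,0,-0.3],[0,0,0,0,0,0,-0.3],[0,0,0,0,0,0,-0.3]]'
python3 - <<'E'
from h import *
o=[]
for n,b,f in(("side",(215,315,275,355),5),("top",(180,250,320,390),5.5)):
    d=r.snapshot(n); o.append(cv2.resize(d["pixels"][b[0]:b[1],b[2]:b[3],::-1],None,fx=f,fy=f,interpolation=cv2.INTER_CUBIC))
h=max(i.shape[0] for i in o); o=[cv2.copyMakeBorder(i,0,h-i.shape[0],0,0,0) for i in o]
w=np.hstack(o)[:,:800];print(w.shape);cv2.imwrite("pics/p3.png",w)
E
```

```text
time: 14.5
tool_pos: [485.3, -144.5, 108.7]
tcp_rot: [180.0, 0.2, 87.9]
ft_force: [-10.9, -7.4, 7.8]
finger_gap: 12.1
grip_force: 113.9
time: 14.9
tool_pos: [486.0, -142.3, 107.4]
tcp_rot: [179.9, 0.0, 88.0]
ft_force: [-0.7, 0.1, -0.5]
finger_gap: 55.5
grip_force: 0.0
time: 15.4
tool_pos: [452.0, -141.3, 315.6]
tcp_rot: [179.8, 0.0, 88.0]
ft_force: [-0.8, -1.4, 1.3]
finger_gap: 55.9
grip_force: 0.0
time: 15.9
tool_pos: [316.0, -100.8, 313.2]
tcp_rot: [179.8, 0.1, 88.0]
ft_force: [1.0, -0.2, 0.0]
finger_gap: 55.2
grip_force: 0.0
(500, 785, 3)
```

View pics/p3.png

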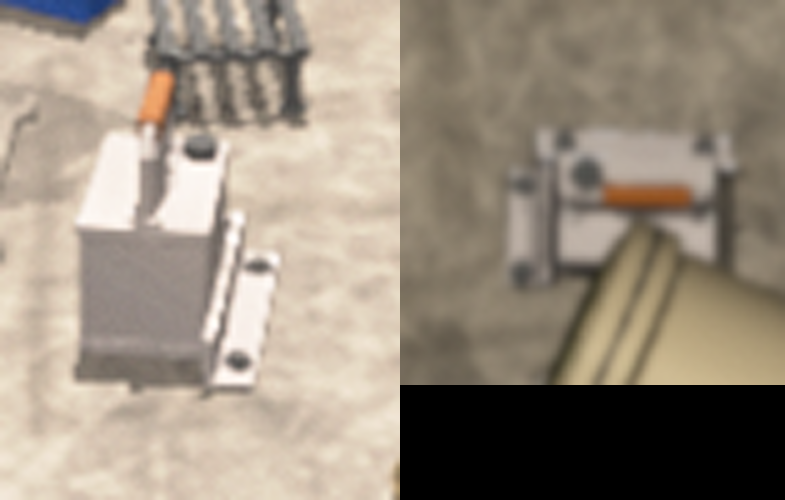

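The can stands upright in the corner with the long side close to the longer angle. I check the residual gaps numerically from this picture and the earlier one.

Run:
```python
from h import *
np.set_printoptions(precision=1,suppress=True)
t=r.snapshot("top");s=r.snapshot("side");print(r.sense()["joint_pos"])
T=lambda x,y,z:ray(t,*fromcrop(x-400,y,5.5,320,180),z)[:2]
S=lambda x,y,z:ray(s,*fromcrop(x,y,5,275,215),z)[:2]
print("can bottom near end",S(78,381,0),S(209,384,0)," top near",S(78,230,80),S(217,236,80),"top far",S(108,130,80),S(230,139,80))
print("T can top: right(-y) end",T(717,262,80),"left",T(556,262,80),"grip",T(603,195,130),T(692,195,130))
print("angle near end S z30 ",S(207,335,30),S(216,335,30),"bottom",S(210,388,0),"T longer right end z30",T(734,172,30),"short inner z30",T(553,275,30))
def fit(d,z,mask,b):
    pass
im=s["pixels"].astype(int)
for v in (288,290): print(v,im[v,286:334].sum(1)//3)
for u in (300,308): print(u,im[255:300,u].sum(1)//3)
```

```text
[-26.6 -37.4 114.3  -0.  103.2 -24.6]
can bottom near end [ 447.2 -220.8] [ 515.6 -217.7]  top near [ 445.7 -202.4] [ 517.4 -202. ] top far [448.7 -92.4] [518.1 -96.7]
T can top: right(-y) end [ 445.8 -195.9] left [448.5 -93.4] grip [ 482.9 -119.5] [ 481.5 -174.3]
angle near end S z30  [ 514.  -217.4] [ 518.7 -217. ] bottom [ 516.3 -221.2] T longer right end z30 [ 511.7 -219. ] short inner z30 [446.2 -95.7]
288 [203 205 205 176 122 116 119 118 112 108 106 107 109 108 109 109 110 112
 114 114 112 112 115 112 102 101 101 105 114 132 145 132 181 225 198 148
 103 109 155 206 212 203 201 199 199 204 210 213]
290 [206 209 212 184 127 124 121 122 116 114 113 113 113 115 114 108 110 107
 113 113 109 115 118 120 115 109 109 110 100 115 144 179 233 246 246 246
 245 246 247 227 183 199 203 201 200 198 196 197]
300 [243 246 246 237 231 231 158 141 138 135 140 144 139 139 140 138 141 139
 140 137 139 138 138 136 139 137 137 148 155 146 134 116 116 109 107 114
 146 184 197 199 184 167 158 171 180]
308 [236 242 243 242 242 230 179 149 140 137 144 146 145 141 142 144 144 141
 140 140 141 141 142 142 137 139 140 140 148 153 140 131 113 115 115 118
 119 152 192 187 191 193 195 197 189]
```

Within measuring error the can is home (centre about (482,-147) against seat (481.7,-147.7)). For certainty I nudge it low on the near end, and then low on the open long side, with the back or flank of the open fingers.

```bash
python3 -m jog '[[0,0,0,-40,25,30,-1],[0,0,0,-40,30,30,-1],[0,0,0,-40,30,40,-1],[0,0,0,-21,19,40,-1],[0,0,0,0,0,40,-1]]' 20; python3 -m jog '[[0,0,0,0,0,40,-1],[0,0,0,0,0,30,-1],[0,0,0,0,0,20,-1],[0,0,0,0,0,0,-1],[0,0,0,0,0,0,-1]]'
```

```text
time: 16.6
tool_pos: [403.5, -229.1, 145.8]
tcp_rot: [-179.9, -0.0, 87.9]
ft_force: [-0.2, 0.2, -0.8]
finger_gap: 85.4
grip_force: 0.0
time: 17.1
tool_pos: [401.9, -226.4, 57.9]
tcp_rot: [-179.9, -0.1, 88.0]
ft_force: [0.0, -0.3, 1.0]
finger_gap: 85.7
grip_force: 0.0
```

Run:
```python
from h import *
np.set_printoptions(precision=1,suppress=True)
t=r.snapshot("top")
print("spanner",ray(t,297,253,8),ray(t,355,253,8),"clamp bar",ray(t,412,213,30),"tin",ray(t,413,176,25))
```

```text
spanner [368.6  88.5   8. ] [ 362.7 -121.8    8. ] clamp bar [ 500.8 -334.8   30. ] tin [ 641.5 -350.1   25. ]
```

```bash
python3 -m jog '[[0,0,0,-5,13,15,-1],[0,0,0,0,0,18,-1],[0,0,0,0,0,0,-1],[0,0,0,8,0,0,-1],[0,0,0,0,0,0,-1]]'; python3 -m jog '[[0,0,0,5,0,0,-1],[0,0,0,0,0,0,-1],[0,0,0,0,0,0,-1]]'; python3 -m jog '[[0,0,0,3,0,0,-1],[0,0,0,0,0,0,-1],[0,0,0,0,0,0,-1]]'; python3 -m jog '[[0,0,0,2,0,0,-1],[0,0,0,0,0,0,-1],[0,0,0,0,0,0,-1]]'
```

```text
time: 17.65
tool_pos: [415.9, -223.6, 26.8]
tcp_rot: [179.9, 0.0, 88.0]
ft_force: [-0.2, 0.2, 0.0]
finger_gap: 85.6
grip_force: 0.0
time: 17.95
tool_pos: [415.6, -219.0, 25.9]
tcp_rot: [180.0, 0.0, 88.0]
ft_force: [0.1, -0.5, 1.0]
finger_gap: 85.3
grip_force: 0.0
time: 18.25
tool_pos: [415.4, -215.9, 25.4]
tcp_rot: [-180.0, -0.0, 88.0]
ft_force: [0.3, -0.1, 0.2]
finger_gap: 85.2
grip_force: 0.0
time: 18.55
tool_pos: [415.5, -213.9, 25.4]
tcp_rot: [-180.0, -0.0, 88.0]
ft_force: [0.0, 0.7, 0.2]
finger_gap: 85.4
grip_force: 0.0
```

```bash
for i in 1; do python3 -m jog '[[0,0,0,2,0,0,-1],[0,0,0,0,0,0,-1],[0,0,0,0,0,0,-1]]'; done; python3 -m jog '[[0,0,0,2,0,0,-1],[0,0,0,0,0,0,-1],[0,0,0,0,0,0,-1]]'; python3 -m jog '[[0,0,0,2,0,0,-1],[0,0,0,0,0,0,-1],[0,0,0,0,0,0,-1]]'
```

```text
time: 18.85
tool_pos: [415.5, -211.9, 25.4]
tcp_rot: [-180.0, -0.0, 88.0]
ft_force: [0.4, 0.3, 0.5]
finger_gap: 85.6
grip_force: 0.0
time: 19.15
tool_pos: [415.6, -209.9, 25.5]
tcp_rot: [180.0, 0.0, 88.0]
ft_force: [0.0, 1.0, -0.2]
finger_gap: 85.5
grip_force: 0.0
time: 19.45
tool_pos: [415.7, -207.9, 25.5]
tcp_rot: [180.0, 0.0, 88.0]
ft_force: [1.1, 0.1, 0.5]
finger_gap: 85.6
grip_force: 0.0
```

```bash
python3 -m jog '[[0,0,0,1.5,0,0,-1],[0,0,0,0,0,0,-1],[0,0,0,0,0,0,-1]]'; python3 -m jog '[[0,0,0,1.5,0,0,-1],[0,0,0,0,0,0,-1],[0,0,0,0,0,0,-1]]'; python3 -m jog '[[0,0,0,1.5,0,0,-1],[0,0,0,0,0,0,-1],[0,0,0,0,0,0,-1]]'
```

```text
time: 19.75
tool_pos: [415.8, -206.4, 25.5]
tcp_rot: [180.0, 0.0, 88.0]
ft_force: [0.6, -0.6, -0.0]
finger_gap: 85.7
grip_force: 0.0
time: 20.05
tool_pos: [415.9, -205.4, 25.6]
tcp_rot: [180.0, 0.0, 88.0]
ft_force: [-1.1, -3.5, 0.8]
finger_gap: 85.6
grip_force: 0.0
time: 20.35
tool_pos: [416.2, -204.5, 26.1]
tcp_rot: [179.9, 0.1, 87.9]
ft_force: [-2.8, -5.7, 2.5]
finger_gap: 85.3
grip_force: 0.0
```

```bash
python3 -m jog '[[0,0,0,2,0,0,-1],[0,0,0,0,0,0,-1],[0,0,0,0,0,0,-1]]'; python3 -m jog '[[0,0,0,2,0,0,-1],[0,0,0,0,0,0,-1],[0,0,0,0,0,0,-1]]'; python3 -m jog '[[0,0,0,2,0,0,-1],[0,0,0,0,0,0,-1],[0,0,0,0,0,0,-1]]'
```

```text
time: 20.65
tool_pos: [416.6, -203.2, 26.5]
tcp_rot: [179.9, 0.2, 87.9]
ft_force: [-3.4, -8.5, 3.8]
finger_gap: 85.7
grip_force: 0.0
time: 20.95
tool_pos: [416.9, -202.5, 27.3]
tcp_rot: [179.9, 0.3, 87.9]
ft_force: [-6.4, -13.7, 8.0]
finger_gap: 85.6
grip_force: 0.0
time: 21.25
tool_pos: [417.4, -202.0, 28.2]
tcp_rot: [179.8, 0.4, 87.9]
ft_force: [-9.5, -20.0, 11.8]
finger_gap: 85.3
grip_force: 0.0
```

It is firmly against the shorter angle. Next is the long side.

```bash
python3 -m jog '[[0,0,0,-15,0,0,-1],[0,0,0,-20,0,0,-1],[0,0,0,0,-30,0,-1],[0,0,0,0,-30,0,-1],[0,0,0,0,0,0,-1]]'; python3 -m jog '[[0,0,0,30,0,0,-1],[0,0,0,25,0,0,-1],[0,0,0,0,0,0,-1],[0,0,0,0,0,0,-1]]'
```

```text
time: 21.75
tool_pos: [351.3, -228.9, 23.7]
tcp_rot: [-179.8, -0.2, 87.9]
ft_force: [0.7, 0.4, -0.9]
finger_gap: 85.7
grip_force: 0.0
time: 22.15
tool_pos: [357.3, -175.1, 25.6]
tcp_rot: [180.0, 0.0, 88.1]
ft_force: [0.6, 0.3, 0.5]
finger_gap: 85.2
grip_force: 0.0
```

```bash
python3 -m jog '[[0,0,0,18,0,0,-1],[0,0,0,0,12,0,-1],[0,0,0,0,10,0,-1],[0,0,0,0,0,0,-1],[0,0,0,0,0,0,-1]]'; python3 -m jog '[[0,0,0,0,4,0,-1],[0,0,0,0,0,0,-1],[0,0,0,0,0,0,-1]]'; python3 -m jog '[[0,0,0,0,2,0,-1],[0,0,0,0,0,0,-1],[0,0,0,0,0,0,-1]]'; python3 -m jog '[[0,0,0,0,2,0,-1],[0,0,0,0,0,0,-1],[0,0,0,0,0,0,-1]]'
```

```text
time: 22.65
tool_pos: [379.5, -158.6, 25.4]
tcp_rot: [-180.0, -0.0, 88.0]
ft_force: [0.3, 0.1, 0.3]
finger_gap: 85.4
grip_force: 0.0
time: 22.95
tool_pos: [382.4, -158.6, 25.4]
tcp_rot: [-179.9, -0.0, 87.9]
ft_force: [-7.6, -1.6, 6.1]
finger_gap: 85.6
grip_force: 4.2
time: 23.25
tool_pos: [383.8, -158.8, 26.0]
tcp_rot: [-179.8, 0.0, 87.9]
ft_force: [-19.8, 2.0, 19.4]
finger_gap: 85.4
grip_force: 13.2
time: 23.55
tool_pos: [385.1, -158.9, 26.7]
tcp_rot: [-179.7, -0.0, 88.0]
ft_force: [-32.7, 5.3, 34.2]
finger_gap: 85.4
grip_force: 23.1
```

Stiff contact, so I stop here, back off, clear away and look.

```bash
python3 -m jog '[[0,0,0,0,-8,0,-1],[0,0,0,0,-20,0,-1],[0,0,0,0,0,-40,-1],[0,0,0,0,0,-50,-1],[0,0,0,0,0,-50,-1]]'; python3 -m jog '[[0,0,0,40,-40,-50,-1],[0,0,0,50,0,-30,-1],[0,0,0,50,0,0,-1],[0,0,0,50,0,0,-1],[0,0,0,0,0,0,-1]]'
python3 - <<'E'
from h import *
o=[]
for n,b,f in(("side",(215,315,275,355),5),("top",(180,250,320,390),5.5)):
    d=r.snapshot(n); o.append(cv2.resize(d["pixels"][b[0]:b[1],b[2]:b[3],::-1],None,fx=f,fy=f,interpolation=cv2.INTER_CUBIC))
h=max(i.shape[0] for i in o); o=[cv2.copyMakeBorder(i,0,h-i.shape[0],0,0,0) for i in o]
w=np.hstack(o)[:,:800];cv2.imwrite("pics/p4.png",w)
E
```

```text
time: 24.05
tool_pos: [358.3, -157.1, 166.5]
tcp_rot: [-179.9, -0.0, 87.9]
ft_force: [1.3, -0.4, 0.4]
finger_gap: 85.6
grip_force: 0.0
time: 24.55
tool_pos: [338.7, 18.6, 224.7]
tcp_rot: [179.9, -0.1, 88.5]
ft_force: [0.2, -0.3, -0.6]
finger_gap: 85.5
grip_force: 0.0
```

View pics/p4.png

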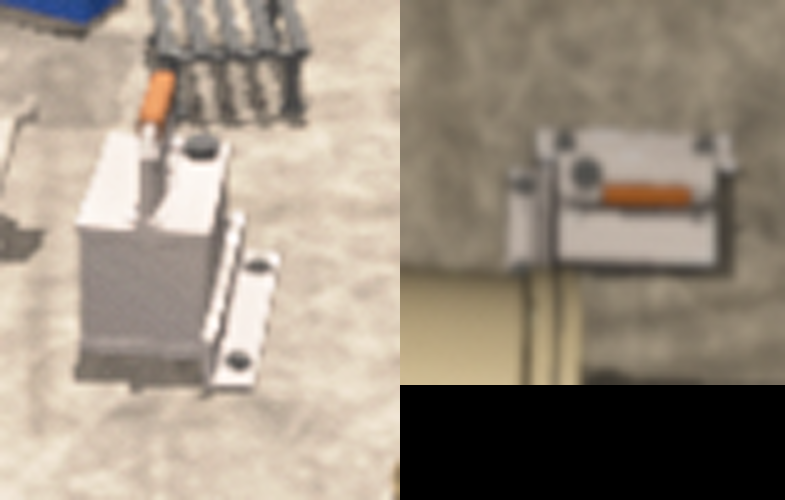

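The can looks exactly as it did before the nudges: upright, square and tight in both angles, with can edges at crop x 556 and 717. The hand is clear, so I hand in.

```bash
python3 -c "
from bench import r
print(r.hand_in())"
```

```text
the job is handed in; nothing more can be done
None
```

The can was lifted off the stand, set down and pushed home against both angles of the corner stop, upright and released; the job is handed in, but the hand-in call gave no verdict.

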